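Restock the door holder of a push-to-release cabinet

TASK

The brown immersion oil bottle belongs in the blue cup on the inside of the small cabinet's door. The door has no handle: press it in at its free edge, gently, until the spring catch lets go and it springs ajar, then swing it wide open, about square to the cabinet. Stand the bottle upright and fully down in the cup, keeping it upright on the way, and leave the door wide open with the bottle in it; leave the blue-capped bottle and the black-capped canister alone.

Things in the scene. Friction and masses are not known exactly. Their poses are not given: they have to be found in the camera images.
- dry_cabinet: small white steel cabinet fixed to the bench, 130 deep (x) x 182 wide (y) x 108 high, with a grey door set flush in its front (the 10 mm roof and the side wall at the free edge end 20 mm behind the door's face). Origin: centre of its underside on the bench; own x points from front to back: the shut door's face is the plane x = -65 mm, pressing it means moving along +x; y points to the free edge of the door, z up
- cab_door (a joint): angle of the grey door (rad): 0 shut and caught, grows as it opens toward the front, up to 1.75; slightly negative while pressed in. Upright hinge at the door's edge on the cabinet's own -y side (right, seen by the robot). Door 153 wide, 12 thick, from 14 to 96 mm above the bench. Once free, a weak spring opens it to some 0.4 to 0.8 rad, where it stays
- press_pad (a point): centre of the round black press pad, 20 mm across, on the door's outer face, 131 mm from the hinge, 78 above the bench; moves with the door; x axis into the door, y from hinge to free edge. The catch frees after 3 to 13 mm of press here, differing unseen each time, against 2 to 5 N; about 2 mm farther is a solid stop, so a press stopped at about 10 N has freed it; over 30 N harms it. Then draw back
- door_edge (a point): top corner of the door's free edge, outer face, 153 mm from the hinge and 96 above the bench; moves with the door, axes as the press pad. Pushing the inner face near this edge from behind swings the ajar door on; stiff hinge friction (about 2 N at the edge) holds it where it is put, but from over 1.45 rad it may creep back to 1.45
- hinge_top (a point): point on the door's hinge axis (upright), at the outer face and the height of the door's top edge, 96 mm; does not move with the door
- cup (a point): centre of the inner floor of the round blue plastic cup on the inner face of the door, 18 mm above the bench: bore 37 mm across, 22 mm deep, wall 3.5 mm, open at the top (rim 40 mm above the bench). 75 mm from the hinge, 45 mm from the door's inner face; moves with the door, so it is out in front of the cabinet when the door is open; axes as the press pad
- immersion_oil: brown glass bottle with a black cap, 31 mm across, 71 high (straight body up to 58 mm), about 60 g, upright on the bench. Origin: centre of its underside; z up
- lens_cleaner: white bottle with a blue cap, 40 mm across, 96 high; to be left alone. Origin: centre of its underside
- obj_can_10: black-capped canister with a pale label, 39 mm across, 66 high; to be left alone. Origin: centre of its underside
Mind the look-alikes: they are no part of the job. Several things look just like the immersion_oil: the one meant starts nearest to the robot's base.

How it is judged:
On the way, in this order (a step that is already met when the one before it is completed fails the run):
1. the door has been pressed free of its catch and has sprung ajar (value of joint cab_door above 0.2 rad), for 0.1 s.
2. the door stands wide open (value of joint cab_door above 1.2 rad), for 0.2 s.
At the end, for the whole second after the job is handed in: the brown bottle stands upright (within 0.12 rad) on the floor of the cup (within 5 mm in height and 6 mm of its centre), at rest, and the door stands still, open by more than 1.2 rad (horizontal distance between immersion_oil and cup below 0.006 m and z of immersion_oil in the frame of cup between -0.005 and 0.005 m and angle between immersion_oil's own z axis and vertical below 0.12 rad and linear speed of immersion_oil below 0.02 m/s and value of joint cab_door above 1.2 rad and velocity of joint cab_door between -0.05 and 0.05 rad/s); the robot touches nothing.
It fails at once if the cabinet or its door is pushed harder than 30 N (contact force between any of the fingers, the arm and dry_cabinet above 30 N).
It fails at once if the brown bottle is tipped over (more than 0.7 rad) (angle between immersion_oil's own z axis and vertical above 0.7 rad).
It fails at once if the blue-capped bottle is moved more than 30 mm or tipped (distance of lens_cleaner from where it was at the start of the episode above 0.03 m or angle between lens_cleaner's own z axis and vertical above 0.5 rad).
It fails at once if the canister is moved more than 30 mm or tipped (distance of obj_can_10 from where it was at the start of the episode above 0.03 m or angle between obj_can_10's own z axis and vertical above 0.5 rad).
It also fails if it takes over 64 s, if anything falls off the work surface, if the arm or the gripper's body presses on something with over 40 N, if the wrist force passes 120 N, or if a joint passes its speed limit or range.

ROBOT

A 7-joint arm with a two-finger parallel gripper is mounted at the origin on a cart in front of the work surface, level with it; the furniture and walls round the work are solid. World frame = base frame: x ahead of the robot, y to its left, z up, the work surface at z = 0. Lengths are in m, angles in rad, forces in N, time in s.
With the tool pointing down it reaches from about 0.4 to 0.875 m from the base axis. Payload 19.3 kg.
Tool frame: the origin (TCP) lies between the finger pads; the fingertips stand 17 mm ahead of it and the grasp point (between the pads) lies 2 mm behind it (bot.finger_overhang is the distance from the TCP to the fingertips, in m); z points along the fingers, y is the line along which they close (so a half turn about z gives the same grasp; the last joint's range is limited). The gripper opens to 85 mm and grips with 20 to 120 N. Pads are 22 mm wide; open, the fingers measure 114 mm over their backs; the gripper's body (76 mm by 85 mm) begins 54 mm behind the grasp point. The pads swing forward as they close: fully open they stand 13 mm farther back than shut.
Start: joints at [-1.368, 0.521, -0.036, 1.599, 0.021, 1.021, -0.113], TCP at [0.168, 0.602, 0.248] pointing down, gripper open.
Joint ranges: [-2.91, 2.91], [-0.3, 2.13], [-1.5, 1.42], [0.17, 2.43], [-1.26, 4.41], [0.16, 1.93], [-2.52, 2.52]. Speed limits (rad/s): [1.89, 1.89, 2.39, 2.39, 3.01, 3.01, 3.01].

INTERFACE

Orientations are given as [roll, pitch, yaw] about the fixed x, y, z axes, in that order (R = Rz(yaw) Ry(pitch) Rx(roll)).
In Python, from workcell import observe, grab_frame, bot gives the robot as it stands.
- The arm moves only by the shell command python3 -m crank 'ROWS' [FORCE]. ROWS is a JSON object of lists of equal length, an entry for each row: "linear": the shift along the world's x, y, z each as a share of 0.25 m, from -1 to 1, a list of three; "delta_rot": the turn, a rotation vector about the world's x, y, z each as a share of 30 degrees, from -1 to 1, a list of three; "fingers": the opening, from -1 (shut) to 1 (fully open). In form: {"linear": [[dx, dy, dz], ...], "delta_rot": [[rx, ry, rz], ...], "fingers": [fingers, ...]}. A call has 1 to 5 rows; each row is the pose to reach, as a shift and turn from the pose commanded when the call began; what a row does not reach only later rows make up. A row lasts 1/10 s, in which the tool goes at most 50 mm and 8.59 degrees, less where a joint would pass 70% of its speed; a pose out of reach is approached as far as the arm can. A call with a number of a shift or a turn outside -1 to 1 is refused whole. A call with a gripper value outside its range is refused whole. The fingers move at their own pace and stop on an object; FORCE is the grip in N (left out, the last holds). Time passes only in rows, so rows that repeat a pose let the fingers close. It gives the time, the measured TCP pose, the force, the opening and the grip force at its end, in the units of the state.
- observe(): the state, without advancing time (a new reading comes with each control period).
- grab_frame(name): name is "side" or "top"; returns a dict with "image" (400x640x3 uint8, red, green, blue), "mtx" (3x3 intrinsics, pixels), "k1" (the pictures are not rectified: a ray, as slopes to the right and down, at radius r is drawn at 1 + k1 r^2 times it, then the intrinsics apply), "xyz" and "orientation" of the camera in the world. Camera axes: x right, y down, z forward; pixel columns grow to the right and rows downward; lengths in m; the calibration is good to about 2 mm. A picture is of the moment at which its call begins. There is no depth.
- bot.job_done(): hands the job in; it is judged then, once.
The state is a dict: "clock": time; "qpos": joint angles; "qd": joint speeds; "joint_efforts": joint torques, N m; "position": TCP position; "tool_rot": TCP orientation; "force": force on the tool from outside, world axes, zero at the start; "moment": the same for the moment, N m; "grip_width": finger opening in m; "finger_force": force on a finger pad.
Only numpy, scipy, OpenCV 4.12 (cv2) and the standard library are available. Lean on these libraries where they do the work, as an engineer would, in place of code of your own. Each camera call takes 0.05 s, during which the arm holds its last target. There are 200 camera calls.

## Working session

There is one attempt and no reset: what is moved stays moved. The work goes in short steps, Python scripts to look and compute and a shell command to move; the robot and the scene stay as the last step left them, time stands still between calls to the robot, and variables do not carry over. Pictures are saved under pics/ and viewed, at most 10 in all, crops included, and the job is handed in when it is done.

```bash
mkdir -p pics
cat > h.py <<'E'
import numpy as np, cv2
from workcell import observe, grab_frame, bot
from scipy.spatial.transform import Rotation as R
def cam(n):
    f=grab_frame(n); return f
def rot(o):
    o=np.array(o,float)
    if o.shape==(3,3): return o
    return R.from_euler('xyz',o).as_matrix() if o.size==3 else R.from_quat(o).as_matrix()
def ray(f,u,v):
    K=np.array(f['mtx']); x=(u-K[0,2])/K[0,0]; y=(v-K[1,2])/K[1,1]
    rd=np.hypot(x,y); r=rd
    for _ in range(20): r=rd/(1+f['k1']*r*r)
    s=r/rd if rd>0 else 1
    return np.array(f['xyz'],float), rot(f['orientation'])@np.array([x*s,y*s,1.])
def plane(f,u,v,z):
    o,d=ray(f,u,v); return o+d*(z-o[2])/d[2]
def proj(f,p):
    q=rot(f['orientation']).T@(np.array(p,float)-f['xyz']); q=q/q[2]; r2=q[0]**2+q[1]**2
    K=np.array(f['mtx']); s=1+f['k1']*r2
    return K[0,0]*q[0]*s+K[0,2],K[1,1]*q[1]*s+K[1,2]
E
python3 - <<'E'
from h import *
for n in('side','top'):
    f=cam(n); cv2.imwrite(f'pics/{n}0.png',f['image'][:,:,::-1]); print(n,f['mtx'],f['k1'],f['xyz'],f['orientation'])
print(observe())
E
```

```text
side [[471.89966844   0.         312.95012774]
 [  0.         471.89966844 193.94362798]
 [  0.           0.           1.        ]] -0.03219137135693133 [0.39907004 0.99266518 0.79169015] [-2.26940630e+00 -2.31827428e-03 -2.95462191e+00]
top [[438.64633352   0.         314.6982103 ]
 [  0.         438.64633352 199.22936054]
 [  0.           0.           1.        ]] -0.035212005952560355 [0.51318015 0.20380768 1.23704838] [-3.10450075e+00 -2.64219766e-03 -1.55838169e+00]
{'clock': 0.1, 'qpos': array([-1.36821434,  0.5219789 , -0.03632759,  1.59993813,  0.02121667,
        1.02110105, -0.11278231]), 'qd': array([-0.00032511, -0.0008272 , -0.00057633, -0.00268079, -0.00113606,
        0.00158473, -0.00167265]), 'joint_efforts': array([ 4.89796730e-03, -9.28475547e+01,  1.98450252e+00, -3.70527613e+01,
        1.81608199e-02,  5.34309875e-03,  4.46756019e-05]), 'position': array([0.16834179, 0.60160951, 0.24777262]), 'tool_rot': array([-3.14055631e+00,  8.65684882e-05,  2.86882605e+00]), 'force': array([ 0.101082  ,  1.05332053, -0.21553425]), 'moment': array([-0.04996818, -0.01119566,  0.01576683]), 'finger_force': 0.0, 'grip_width': 0.0857495129521866}
```

View pics/side0.png

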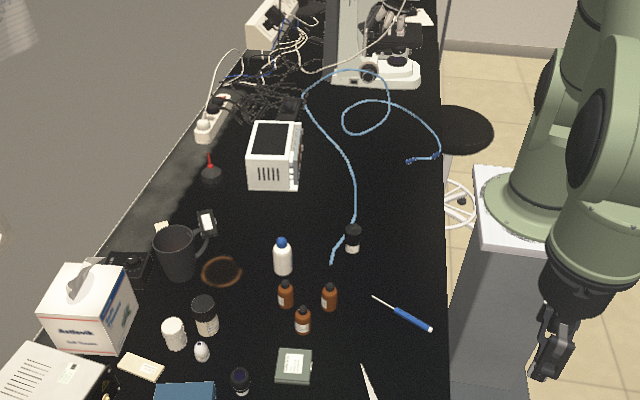

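View pics/top0.png

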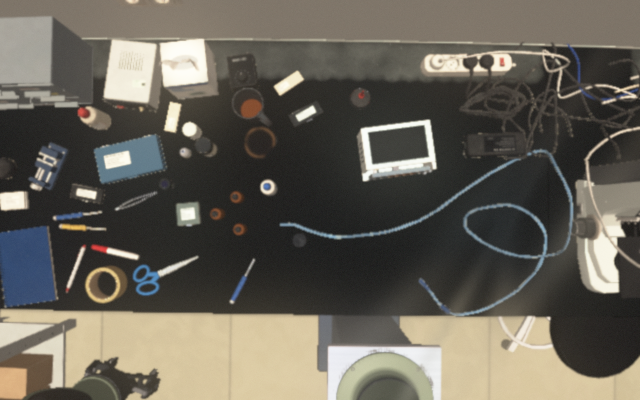

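The top view shows the cabinet at about (397,150), the three brown bottles at (236,197), (217,214) and (239,230), the blue cap at (268,187), and a canister at (300,240). The side view shows the cabinet's louvred side wall at (270,175), with its front facing right, towards the robot.

Run:
```python
from h import *
t=cam('top'); s=cam('side')
for n,u,v,z in [('b1',236,197,.071),('b2',217,214,.071),('b3',239,230,.071),('lens',268,187,.096),('can',300,240,.066),('can?',205,147,.066)]:
    p=plane(t,u,v,z); print(n,p.round(3),np.hypot(*p[:2]).round(3),np.round(proj(s,p)))
a=cv2.resize(t['image'][105:195,345:450],None,fx=5,fy=5,interpolation=cv2.INTER_CUBIC)
b=cv2.resize(s['image'][110:200,235:315],None,fx=5,fy=5,interpolation=cv2.INTER_CUBIC)
c=np.zeros((450,925,3),np.uint8); c[:,:525]=a; c[:,525:]=b
c=cv2.resize(c,(800,389))
cv2.imwrite('pics/c1.png',c[:,:,::-1])
```

```text
b1 [0.56  0.411 0.071] 0.694 [287. 278.]
b2 [0.514 0.461 0.071] 0.69 [305. 302.]
b3 [0.472 0.401 0.071] 0.62 [332. 281.]
lens [0.586 0.323 0.096] 0.669 [284. 236.]
can [0.448 0.239 0.066] 0.507 [354. 227.]
can? [0.694 0.498 0.066] 0.854 [207. 305.]
```

View pics/c1.png

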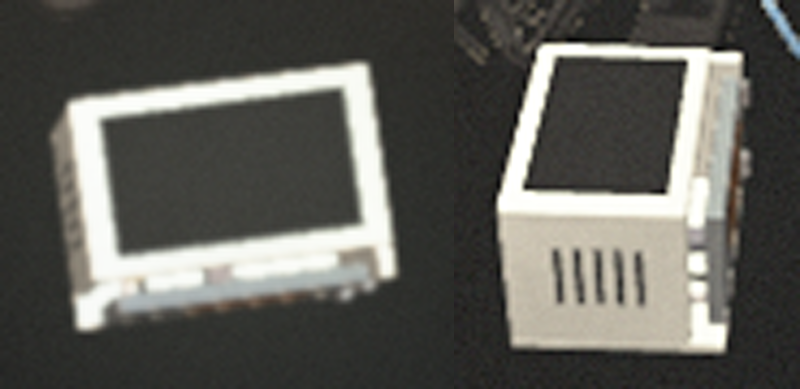

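The crop shows roof corners at (70,100), (367,63), (388,248) and (92,282). The grey door lies along the bottom edge, with its hinge on the right and its free edge on the left.

```bash
cat >> h.py <<'E'
def mask_hull(img,lo,hi):
    return cv2.inRange(img,lo,hi)
E
python3 - <<'E'
from h import *
t=cam('top'); s=cam('side')
px=np.array([(70,100),(367,63),(388,248),(92,282)])/4.324+[345,105]
W=np.array([plane(t,u,v,.108)[:2] for u,v in px])
L=np.array([(65,91),(65,-91),(-45,-91),(-45,91)])/1000
for i in range(4): print(W[i].round(4), np.linalg.norm(W[i]-W[(i+1)%4]).round(4))
# rigid fit
cw,cl=W.mean(0),L.mean(0); H=(L-cl).T@(W-cw); th=np.arctan2(H[0,1]-H[1,0],H[0,0]+H[1,1])
Rm=np.array([[np.cos(th),-np.sin(th)],[np.sin(th),np.cos(th)]]); o=cw-Rm@cl
print('yaw',th,'origin',o,'res',(W-(L@Rm.T+o)).round(4))
for n,l in [('pad',(-65,131-76.5,78)),('edge',(-65,153-76.5,96)),('hinge',(-65,-76.5,96)),('fl_floor',(-65,91,0)),('backleft',(65,91,108)),('frontleft',(-45,91,108)),('hingewall',(-65,-91,108))]:
    p=np.r_[Rm@np.array(l[:2])/1000+o,l[2]/1000]
    u=np.array(proj(t,p)); v=np.array(proj(s,p))
    print(n,p.round(4),'crop t',((u-[345,105])*4.324).round(),'crop s',((v-[235,110])*4.324+[454,0]).round())
for n,f in(('top',t),('side',s)):
    hsv=cv2.cvtColor(f['image'],cv2.COLOR_RGB2HSV)
    m=cv2.inRange(hsv,(3,110,50),(16,255,255))
    k,_,st,c=cv2.connectedComponentsWithStats(m)
    print(n,[(st[i].tolist(),c[i].round(1).tolist()) for i in range(1,k) if st[i,4]>25])
E
```

```text
[0.7413 0.083 ] 0.1808
[ 0.7665 -0.096 ] 0.1125
[ 0.6547 -0.1087] 0.1792
[0.6318 0.069 ] 0.1104
yaw 0.13015109403608927 origin [ 0.68864546 -0.01449474] res [[-0.     -0.0012]
 [ 0.0016  0.0003]
 [-0.0011  0.0018]
 [-0.0004 -0.0009]]
pad [0.6171 0.0311 0.078 ] crop t [148. 312.] crop s [729. 216.]
edge [0.6143 0.0529 0.096 ] crop t [116. 313.] crop s [725. 213.]
hinge [ 0.6341 -0.0988  0.096 ] crop t [366. 284.] crop s [745.  73.]
fl_floor [0.6124 0.0673 0.    ] crop t [ 75. 329.] crop s [726. 356.]
backleft [0.7413 0.0842 0.108 ] crop t [ 68. 100.] crop s [497. 203.]
frontleft [0.6322 0.0699 0.108 ] crop t [ 90. 281.] crop s [688. 210.]
hingewall [ 0.636  -0.1132  0.108 ] crop t [395. 279.] crop s [746.  45.]
top [([358, 91, 6, 8, 30], [361.0, 94.8]), ([240, 99, 22, 19, 315], [250.1, 107.7]), ([77, 107, 12, 11, 77], [82.8, 112.3]), ([263, 128, 12, 16, 39], [270.2, 134.4]), ([230, 191, 14, 12, 106], [236.9, 196.8]), ([210, 208, 14, 12, 108], [217.2, 213.4]), ([233, 223, 14, 13, 109], [239.6, 228.9])]
side [([201, 256, 31, 30, 146], [211.7, 266.2]), ([218, 269, 24, 18, 92], [231.7, 280.2]), ([277, 284, 17, 25, 282], [286.3, 296.0]), ([321, 286, 17, 26, 283], [329.8, 298.8]), ([295, 309, 16, 27, 230], [303.2, 320.3])]
```

```bash
python3 -m crank '{"linear":[[0.55,-0.84,0],[0.55,-0.84,0],[0.55,-0.84,0],[0.55,-0.84,0],[0.55,-0.84,0]],"delta_rot":[[0,0,0.76],[0,0,0.76],[0,0,0.76],[0,0,0.76],[0,0,0.76]],"fingers":[-1,-1,-1,-1,-1]}' 60
python3 - <<'E'
from h import *
print(observe()['qpos'].round(2))
E
```

```text
clock: 0.8
position: [0.3062, 0.3908, 0.2484]
tool_rot: [3.141, 0.0, -3.016]
force: [2.1, 1.1, 0.0]
grip_width: 0.0121
finger_force: 0.0
[-0.95  0.32 -0.09  1.93  0.04  0.9   0.63]
```

```bash
python3 -m crank '{"linear":[[0.55,-0.84,0],[0.55,-0.84,0],[0.55,-0.84,0],[0.55,-0.84,0],[0.55,-0.84,0]],"delta_rot":[[0,0,0],[0,0,0],[0,0,0],[0,0,0],[0,0,0]],"fingers":[-1,-1,-1,-1,-1]}'
python3 - <<'E'
from h import *
print(observe()['qpos'].round(2))
E
```

```text
clock: 1.3
position: [0.4431, 0.1817, 0.2486]
tool_rot: [3.141, 0.001, -3.016]
force: [0.2, 0.8, -0.7]
grip_width: 0.0002
finger_force: 0.0
[-0.53  0.29  0.02  1.97 -0.01  0.88  1.19]
```

```bash
python3 -m crank '{"linear":[[0.42,-0.64,0],[0.42,-0.64,0],[0.42,-0.64,0],[0.42,-0.64,0],[0.42,-0.64,0]],"delta_rot":[[0,0,0],[0,0,0],[0,0,0],[0,0,0],[0,0,0]],"fingers":[-1,-1,-1,-1,-1]}'; python3 -m crank '{"linear":[[0,0,-0.66],[0,0,-0.66],[0,0,-0.66],[0,0,-0.66],[0,0,-0.66]],"delta_rot":[[0,0,0],[0,0,0],[0,0,0],[0,0,0],[0,0,0]],"fingers":[-1,-1,-1,-1,-1]}'
```

```text
clock: 1.8
position: [0.5492, 0.0182, 0.2481]
tool_rot: [-3.14, 0.001, -3.023]
force: [-1.2, 1.9, -0.6]
grip_width: 0.0
finger_force: 0.0
clock: 2.3
position: [0.5459, 0.0237, 0.081]
tool_rot: [3.142, -0.004, -3.016]
force: [-0.6, 1.3, 0.5]
grip_width: -0.0
finger_force: 0.0
```

```bash
python3 -m crank '{"linear":[[0.09,0.012,0],[0.178,0.023,0],[0.178,0.023,0]],"delta_rot":[[0,0,0],[0,0,0],[0,0,0]],"fingers":[-1,-1,-1]}'; python3 -m crank '{"linear":[[0.012,0.0015,0],[0.024,0.003,0],[0.036,0.0045,0],[0.036,0.0045,0]],"delta_rot":[[0,0,0],[0,0,0],[0,0,0],[0,0,0]],"fingers":[-1,-1,-1,-1]}'
```

```text
clock: 2.6
position: [0.5948, 0.0301, 0.0851]
tool_rot: [3.141, 0.004, -3.016]
force: [-1.4, -0.8, 0.1]
grip_width: 0.0002
finger_force: 0.0
clock: 3.0
position: [0.6011, 0.0305, 0.0836]
tool_rot: [3.142, 0.0, -3.017]
force: [0.2, 0.3, -0.6]
grip_width: -0.0001
finger_force: 0.0
```

```bash
python3 -m crank '{"linear":[[0.008,0.001,0],[0.016,0.002,0],[0.016,0.002,0]],"delta_rot":[[0,0,0],[0,0,0],[0,0,0]],"fingers":[-1,-1,-1]}'
```

```text
clock: 3.3
position: [0.605, 0.031, 0.0833]
tool_rot: [-3.142, 0.0, -3.016]
force: [-0.8, 0.5, -0.0]
grip_width: -0.0
finger_force: 0.0
```

```bash
python3 -m crank '{"linear":[[0.006,0.001,0],[0.012,0.0015,0],[0.012,0.0015,0]],"delta_rot":[[0,0,0],[0,0,0],[0,0,0]],"fingers":[-1,-1,-1]}'
```

```text
clock: 3.6
position: [0.6078, 0.0313, 0.0832]
tool_rot: [3.142, -0.0, -3.017]
force: [-0.7, 0.3, 0.7]
grip_width: 0.0
finger_force: 0.3
```

```bash
python3 -m crank '{"linear":[[0.006,0.001,0],[0.012,0.0015,0],[0.012,0.0015,0]],"delta_rot":[[0,0,0],[0,0,0],[0,0,0]],"fingers":[-1,-1,-1]}'
```

```text
clock: 3.9
position: [0.6109, 0.0318, 0.0833]
tool_rot: [3.142, -0.0, -3.016]
force: [-0.6, 0.3, -0.3]
grip_width: -0.0003
finger_force: 0.4
```

```bash
python3 -m crank '{"linear":[[0.005,0.0005,0],[0.01,0.001,0],[0.01,0.001,0]],"delta_rot":[[0,0,0],[0,0,0],[0,0,0]],"fingers":[-1,-1,-1]}'
```

```text
clock: 4.2
position: [0.6133, 0.032, 0.0833]
tool_rot: [3.142, -0.0, -3.017]
force: [-3.1, 0.4, 0.5]
grip_width: -0.0001
finger_force: 1.4
```

```bash
python3 -m crank '{"linear":[[0.005,0.0005,0],[0.01,0.001,0],[0.01,0.001,0]],"delta_rot":[[0,0,0],[0,0,0],[0,0,0]],"fingers":[-1,-1,-1]}'
```

```text
clock: 4.5
position: [0.6159, 0.0322, 0.0832]
tool_rot: [-3.142, -0.0, -3.017]
force: [-3.5, 0.6, -0.4]
grip_width: 0.0
finger_force: 1.6
```

```bash
python3 -m crank '{"linear":[[0.005,0.0005,0],[0.008,0.001,0],[0.008,0.001,0]],"delta_rot":[[0,0,0],[0,0,0],[0,0,0]],"fingers":[-1,-1,-1]}'
```

```text
clock: 4.8
position: [0.6176, 0.0323, 0.0832]
tool_rot: [-3.142, -0.001, -3.017]
force: [-5.3, 0.5, 1.5]
grip_width: -0.0
finger_force: 2.8
```

```bash
python3 -m crank '{"linear":[[0.005,0.0005,0],[0.008,0.001,0],[0.008,0.001,0]],"delta_rot":[[0,0,0],[0,0,0],[0,0,0]],"fingers":[-1,-1,-1]}'
```

```text
clock: 5.1
position: [0.6185, 0.0324, 0.0831]
tool_rot: [-3.142, -0.003, -3.017]
force: [-12.8, -0.9, 6.8]
grip_width: 0.0001
finger_force: 6.8
```

```bash
python3 -m crank '{"linear":[[-0.06,-0.008,0],[-0.25,-0.03,0],[-0.45,-0.055,0],[-0.65,-0.08,0],[-0.65,-0.08,0]],"delta_rot":[[0,0,0],[0,0,0],[0,0,0],[0,0,0],[0,0,0]],"fingers":[-1,-1,-1,-1,-1]}'; python3 -m crank '{"linear":[[0,0,0.5],[0,0,0.5],[0,0,0.5],[0,0,0.5],[0,0,0.5]],"delta_rot":[[0,0,0],[0,0,0],[0,0,0],[0,0,0],[0,0,0]],"fingers":[-1,-1,-1,-1,-1]}'
python3 - <<'E'
from h import *
t=cam('top'); s=cam('side')
a=cv2.resize(t['image'][115:225,330:460],None,fx=4,fy=4,interpolation=cv2.INTER_CUBIC)
b=cv2.resize(s['image'][110:220,250:320],None,fx=4,fy=4,interpolation=cv2.INTER_CUBIC)
cv2.imwrite('pics/c2.png',np.hstack([a,b])[:,:,::-1])
E
```

```text
clock: 5.6
position: [0.4515, 0.0114, 0.0833]
tool_rot: [-3.141, -0.004, -3.017]
force: [1.1, -0.9, -0.2]
grip_width: -0.0001
finger_force: 0.0
clock: 6.1
position: [0.458, 0.0128, 0.2088]
tool_rot: [3.142, 0.002, -3.016]
force: [0.7, 0.2, -1.4]
grip_width: 0.0003
finger_force: 0.0
```

View pics/c2.png

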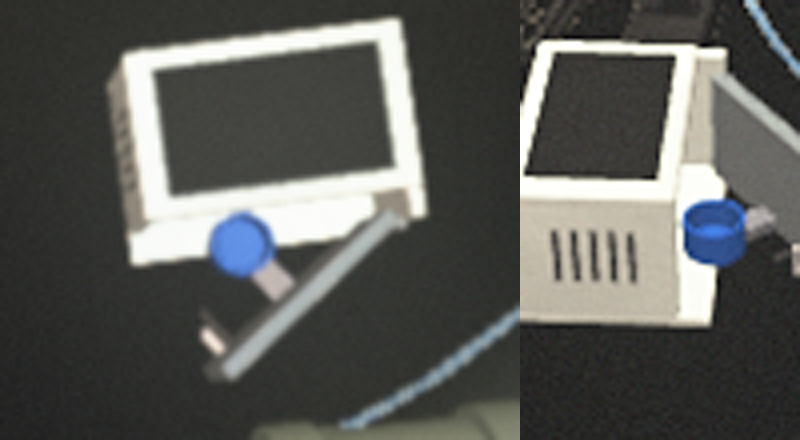

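The door is ajar in the top crop: hinge at (400,215), free edge at (230,378), the blue cup at (241,245), and a small catch bracket near the edge at (210,335).

```bash
cat >> h.py <<'E'
O=np.array([0.6886,-0.0145]); TH=0.130
Rm=np.array([[np.cos(TH),-np.sin(TH)],[np.sin(TH),np.cos(TH)]])
HINGE=O+Rm@np.array([-.065,-.0765])
def door(th,r,n):  # point at r along door, n inward from the outer face
    return HINGE+Rm@(r*np.array([-np.sin(th),np.cos(th)])+n*np.array([np.cos(th),np.sin(th)]))
E
python3 - <<'E'
from h import *
t=cam('top')
e=plane(t,330+236/4,115+381/4,.096)[:2]; d=Rm.T@(e-HINGE)
print(e,np.linalg.norm(d),'theta',np.arctan2(-d[0],d[1]))
th=np.arctan2(-d[0],d[1])
c=plane(t,330+241/4,115+245/4,.040)[:2]; print('cup',c,'model',door(th,.075,.057))
for a in np.r_[th,np.arange(.8,1.56,.15)]: print(round(a,2),'push r135,n35',door(a,.135,.035).round(3),'n23',door(a,.135,.023).round(3))
E
```

```text
[0.52925786 0.00745555] 0.14923398171672694 theta 0.6486289703578094
cup [ 0.62324284 -0.00505974] model [ 0.62196968 -0.00535859]
0.65 push r135,n35 [0.564 0.022] n23 [0.556 0.013]
0.8 push r135,n35 [0.547 0.01 ] n23 [0.54 0.  ]
0.95 push r135,n35 [ 0.531 -0.004] n23 [ 0.526 -0.015]
1.1 push r135,n35 [ 0.519 -0.021] n23 [ 0.515 -0.032]
1.25 push r135,n35 [ 0.508 -0.039] n23 [ 0.506 -0.051]
1.4 push r135,n35 [ 0.501 -0.058] n23 [ 0.5  -0.07]
1.55 push r135,n35 [ 0.496 -0.079] n23 [ 0.497 -0.091]
```

```bash
python3 -m crank '{"linear":[[0.476,0.096,0],[0.476,0.096,0],[0.476,0.096,0],[0.476,0.096,0]],"delta_rot":[[0,0,0],[0,0,0],[0,0,0],[0,0,0]],"fingers":[-1,-1,-1,-1]}'; python3 -m crank '{"linear":[[0,0,-0.15],[0,0,-0.3],[0,0,-0.46],[0,0,-0.46],[0,0,-0.46]],"delta_rot":[[0,0,0],[0,0,0],[0,0,0],[0,0,0],[0,0,0]],"fingers":[-1,-1,-1,-1,-1]}'
```

```text
clock: 6.65
position: [0.5781, 0.0374, 0.2064]
tool_rot: [-3.141, -0.001, -3.016]
force: [-1.6, -0.4, -1.0]
grip_width: -0.0003
finger_force: 0.0
clock: 7.15
position: [0.5758, 0.0364, 0.0934]
tool_rot: [-3.141, -0.002, -3.017]
force: [-0.4, -0.6, -0.1]
grip_width: 0.0001
finger_force: 0.0
```

```bash
python3 -m crank '{"linear":[[-0.04,-0.04,0],[-0.08,-0.08,0],[-0.11,-0.10,0],[-0.135,-0.13,0],[-0.16,-0.155,0]],"delta_rot":[[0,0,0],[0,0,0],[0,0,0],[0,0,0],[0,0,0]],"fingers":[-1,-1,-1,-1,-1]}'; python3 -m crank '{"linear":[[-0.025,-0.027,0],[-0.05,-0.058,0],[-0.073,-0.092,0],[-0.093,-0.127,0],[-0.11,-0.16,0]],"delta_rot":[[0,0,0],[0,0,0],[0,0,0],[0,0,0],[0,0,0]],"fingers":[-1,-1,-1,-1,-1]}'
```

```text
clock: 7.65
position: [0.536, -0.0028, 0.0938]
tool_rot: [-3.142, 0.001, -3.017]
force: [0.2, 0.4, 1.0]
grip_width: -0.0
finger_force: 0.3
clock: 8.15
position: [0.5084, -0.0429, 0.0933]
tool_rot: [-3.142, -0.0, -3.017]
force: [1.0, -0.0, -0.2]
grip_width: -0.0001
finger_force: 0.5
```

```bash
python3 -m crank '{"linear":[[-0.01,-0.03,0],[-0.02,-0.065,0],[-0.03,-0.1,0],[-0.038,-0.135,0],[-0.042,-0.156,0]],"delta_rot":[[0,0,0],[0,0,0],[0,0,0],[0,0,0],[0,0,0]],"fingers":[-1,-1,-1,-1,-1]}';python3 -m crank '{"linear":[[0,0,0],[0,0.03,0],[0,0.06,0],[0,0.06,0.25],[0,0.06,0.45]],"delta_rot":[[0,0,0],[0,0,0],[0,0,0],[0,0,0],[0,0,0]],"fingers":[-1,-1,-1,-1,-1]}'; python3 -m crank '{"linear":[[0,0.5,0],[0,0.75,0],[0,0.75,0],[0,0.75,0],[0,0.75,0]],"delta_rot":[[0,0,0],[0,0,0],[0,0,0],[0,0,0],[0,0,0]],"fingers":[0.4,0.4,0.4,0.4,0.4]}'
python3 - <<'E'
from h import *
t=cam('top'); s=cam('side')
a=cv2.resize(t['image'][115:225,330:460],None,fx=4,fy=4,interpolation=cv2.INTER_CUBIC)
b=cv2.resize(s['image'][110:220,250:320],None,fx=4,fy=4,interpolation=cv2.INTER_CUBIC)
cv2.imwrite('pics/c3.png',np.hstack([a,b])[:,:,::-1])
E
```

```text
clock: 8.65
position: [0.4981, -0.0821, 0.0933]
tool_rot: [-3.141, -0.0, -3.017]
force: [0.8, 1.3, -0.7]
grip_width: -0.0003
finger_force: 0.7
clock: 9.15
position: [0.4974, -0.0646, 0.1936]
tool_rot: [3.141, -0.003, -3.015]
force: [0.2, -1.0, -0.3]
grip_width: 0.0003
finger_force: 0.0
clock: 9.65
position: [0.4974, 0.1282, 0.1932]
tool_rot: [3.14, 0.0, -3.008]
force: [0.4, -1.3, 0.8]
grip_width: 0.0596
finger_force: 0.0
```

View pics/c3.png

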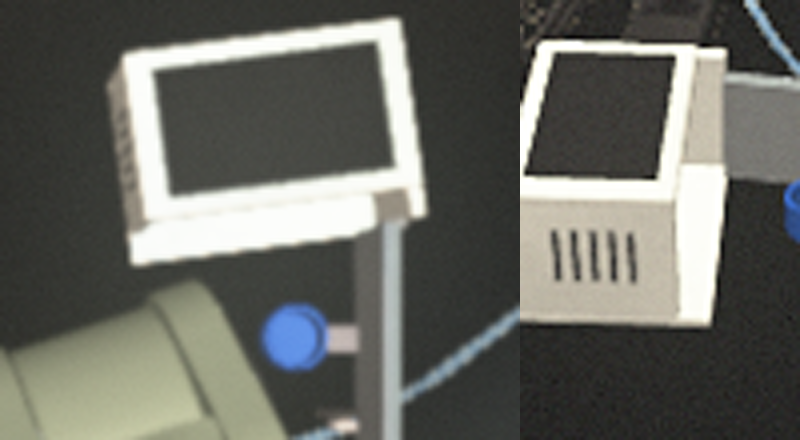

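The door is now wide open, its edge vertical in the top crop at x≈390, and the blue cup is at about (295,337) in the crop. Next I'll triangulate the bottle, and the cup if it is visible.

```bash
cat >> h.py <<'E'
def tri(a,b):
    (o1,d1),(o2,d2)=a,b
    k=np.linalg.lstsq(np.c_[d1,-d2],o2-o1,rcond=None)[0]
    p,q=o1+d1*k[0],o2+d2*k[1]; return (p+q)/2,np.linalg.norm(p-q)
def blobs(f,lo,hi,amin):
    m=cv2.inRange(cv2.cvtColor(f['image'],cv2.COLOR_RGB2HSV),lo,hi)
    k,l,st,c=cv2.connectedComponentsWithStats(m)
    return [(st[i].tolist(),c[i].round(1).tolist()) for i in range(1,k) if st[i,4]>amin]
E
python3 - <<'E'
from h import *
t=cam('top'); s=cam('side')
print(tri(ray(t,239.6,228.9),ray(s,329.8,298.8)))
print('brown',blobs(t,(3,110,50),(16,255,255),60)[-4:],blobs(s,(3,110,50),(16,255,255),150))
print('cap',plane(t,239,230,.071), 'base side', plane(s,329.8,312,0))
print('blue t',[b for b in blobs(t,(105,130,60),(125,255,255),40) if 350<b[1][0]<450],'s',[b for b in blobs(s,(105,130,60),(125,255,255),40) if b[1][1]<220])
for th in(1.35,1.4,1.45,1.5): print(th,door(th,.075,.057),proj(t,[*door(th,.075,.057),.04]),proj(s,[*door(th,.075,.057),.04]), 'edge',proj(t,[*door(th,.153,0),.096]))
E
```

```text
(array([0.4735377 , 0.40779384, 0.02271851]), np.float64(8.472892909429738e-05))
brown [([77, 107, 12, 11, 84], [82.6, 112.4]), ([230, 191, 14, 12, 107], [236.8, 196.8]), ([210, 208, 15, 12, 106], [217.3, 213.4]), ([233, 223, 14, 13, 107], [239.4, 228.8])] [([201, 256, 31, 29, 156], [211.7, 266.5]), ([278, 284, 16, 25, 279], [286.3, 295.9]), ([322, 286, 16, 26, 281], [329.8, 298.9]), ([294, 309, 17, 27, 230], [303.0, 320.1])]
cap [0.47221718 0.40123227 0.071     ] base side [0.47046963 0.42287827 0.        ]
blue t [([396, 191, 15, 16, 190], [403.1, 198.8])] s [([316, 155, 17, 16, 226], [323.6, 162.5])]
1.35 [ 0.56454271 -0.03521512] (np.float64(401.11903316463474), np.float64(197.7880070784636)) (np.float64(322.80127282815715), np.float64(159.41660777916366)) edge (np.float64(424.2369488454027), np.float64(228.94179886854334))
1.4 [ 0.56145264 -0.03876926] (np.float64(402.4079934001349), np.float64(198.93263166787347)) (np.float64(324.14380658629796), np.float64(158.78939332369936)) edge (np.float64(427.1513913219143), np.float64(229.16778873361645))
1.45 [ 0.55854406 -0.04247338] (np.float64(403.75193712151514), np.float64(200.011762734604)) (np.float64(325.4250338466592), np.float64(158.12539682607135)) edge (np.float64(430.07128610488894), np.float64(229.2468046976237))
1.5 [ 0.55582425 -0.04631825] (np.float64(405.1474758464112), np.float64(201.0226665572509)) (np.float64(326.64169595986596), np.float64(157.4266875921483)) edge (np.float64(432.989210784439), np.float64(229.17870546236537))
```

Run:
```python
from h import *
t=cam('top'); s=cam('side')
print(plane(t,247,229,0)-[0,-.0155,0],plane(t,233,229,.058)-[0,.0155,0])
p=plane(s,329.8,299,.03); o,d=ray(s,329.8,299); print('side front at z.03',p, 'axis', p[:2]+d[:2]/np.linalg.norm(d[:2])*.0155)
print('side bottom front z0', plane(s,329.8,312,0)[:2]+d[:2]/np.linalg.norm(d[:2])*.0155,'top of brown',plane(s,330,286,.058)[:2]+d[:2]/np.linalg.norm(d[:2])*.0155)
for n,f in(('t',t),('s',s)):
    hsv=cv2.cvtColor(f['image'],cv2.COLOR_RGB2HSV); m=cv2.inRange(hsv,(105,130,60),(125,255,255))
    x0,x1,y0,y1=(390,418,186,212) if n=='t' else (310,340,148,178)
    print(n); print('\n'.join(''.join('#' if v else '.' for v in r) for r in m[y0:y1,x0:x1]))
```

```text
[0.47283128 0.40623767 0.        ] [0.47422801 0.40412061 0.058     ]
side front at z.03 [0.47271295 0.41380985 0.03      ] axis [0.47466912 0.39843379]
side bottom front z0 [0.47242579 0.4075022 ] top of brown [0.47659038 0.38856388]
t
............................
............................
............................
............................
............................
............#...............
..........########..........
.........###########........
........#############.......
.......##############.......
......###############.......
......###############.......
......#############.........
......#############.........
......##############........
.......#############........
.......##############.......
........#############.......
........############........
.........##########.........
..........########..........
............................
............................
............................
............................
............................
s
..............................
..............................
..............................
..............................
..............................
..............................
..............................
..........#######.............
.......#############..........
......###############.........
......#################.......
......########..#######.......
......########...######.......
......################........
......################........
......################........
......################........
......################........
......################........
.......###############........
.......##############.........
........############..........
..........##########..........
.............#................
..............................
..............................
..............................
..............................
..............................
..............................
```

```bash
python3 -m crank '{"linear":[[-0.095,0.9,0],[-0.095,0.9,0],[-0.095,0.9,0],[-0.095,0.9,0],[-0.095,0.9,0]],"delta_rot":[[0,0,0],[0,0,0],[0,0,0],[0,0,0],[0,0,0]],"fingers":[0.4,0.4,0.4,0.4,0.4]}' 20;  python3 -m crank '{"linear":[[0,0.2,-0.2],[0,0.2,-0.3],[0,0.2,-0.45],[0,0.2,-0.59],[0,0.2,-0.59]],"delta_rot":[[0,0,0],[0,0,0],[0,0,0],[0,0,0],[0,0,0]],"fingers":[0.4,0.4,0.4,0.4,0.4]}'
```

```text
clock: 10.45
position: [0.4735, 0.3501, 0.1932]
tool_rot: [3.14, -0.0, -3.014]
force: [-0.7, 0.3, 0.3]
grip_width: 0.0594
finger_force: 0.0
clock: 10.95
position: [0.473, 0.3941, 0.0418]
tool_rot: [-3.137, -0.005, -3.017]
force: [-0.9, -0.6, 0.3]
grip_width: 0.0597
finger_force: 0.0
```

```bash
python3 -m crank '{"linear":[[0,0.01,0],[0,0.01,0],[0,0.01,0],[0,0.01,0],[0,0.01,0]],"delta_rot":[[0,0,0],[0,0,0],[0,0,0],[0,0,0],[0,0,0]],"fingers":[0.2,0,-0.15,-0.25,-0.35]}' 20
python3 - <<'E'
from h import *
s=cam('side');t=cam('top')
cv2.imwrite('pics/c4.png',np.hstack([cv2.resize(f['image'][a:a+90,b:b+90],None,fx=4,fy=4,interpolation=cv2.INTER_CUBIC) for f,a,b in((t,180,195),(s,240,285))])[:,:,::-1])
E
```

```text
clock: 11.45
position: [0.4752, 0.3994, 0.0472]
tool_rot: [3.14, 0.002, -3.017]
force: [-0.9, -0.9, 10.7]
grip_width: 0.0306
finger_force: 20.3
```

View pics/c4.png

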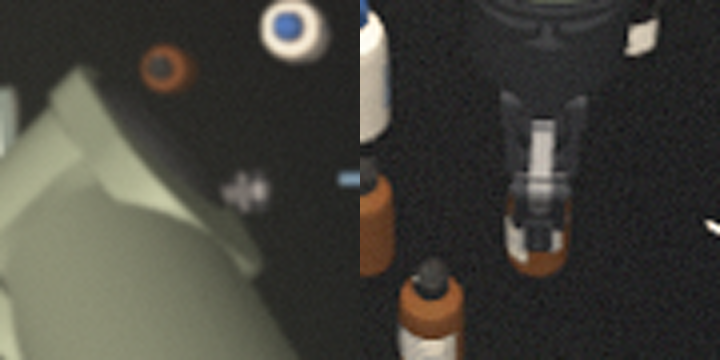

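The crop shows the fingers closed on the target bottle at about (540,230), upright, with the neighbouring bottles clear. I'll open, turn a quarter and re-grip so the bottle is centred on both axes.

```bash
python3 -m crank '{"linear":[[0,0,0],[0,0,0],[0,0,0],[0,0,0],[0,0,0]],"delta_rot":[[0,0,0],[0,0,0],[0,0,-0.28],[0,0,-0.56],[0,0,-0.81]],"fingers":[0.4,0.4,0.4,0.4,0.4]}';
for i in 1 2; do :; done
python3 -m crank '{"linear":[[0,0,0],[0,0,0],[0,0,0]],"delta_rot":[[0,0,-0.28],[0,0,-0.56],[0,0,-0.81]],"fingers":[0.4,0.4,0.4]}'
python3 -m crank '{"linear":[[0,0,0],[0,0,0],[0,0,0]],"delta_rot":[[0,0,-0.28],[0,0,-0.56],[0,0,-0.81]],"fingers":[0.4,0.4,0.4]}'
python3 -m crank '{"linear":[[0,0,0],[0,0,0],[0,0,0],[0,0,0],[0,0,0]],"delta_rot":[[0,0,-0.28],[0,0,-0.56],[0,0,-0.81],[0,0,-0.81],[0,0,-0.81]],"fingers":[0.4,0.4,0.4,0.4,0.4]}'
```

```text
clock: 12.05
position: [0.4746, 0.3989, 0.0459]
tool_rot: [3.141, -0.0, 2.837]
force: [0.9, -0.7, 0.0]
grip_width: 0.0599
finger_force: 0.0
clock: 12.35
position: [0.4745, 0.399, 0.0459]
tool_rot: [3.142, -0.0, 2.413]
force: [0.5, 0.3, 0.1]
grip_width: 0.0593
finger_force: 0.0
clock: 12.65
position: [0.4745, 0.399, 0.0459]
tool_rot: [3.142, -0.0, 1.988]
force: [0.9, -1.2, -0.6]
grip_width: 0.0602
finger_force: 0.0
clock: 13.15
position: [0.4744, 0.399, 0.0457]
tool_rot: [-3.141, 0.0, 1.575]
force: [-0.5, -0.0, 0.7]
grip_width: 0.0597
finger_force: 0.0
```

```bash
python3 -m crank '{"linear":[[0,0,0],[0,0,0],[0,0,0],[0,0,0],[0,0,0]],"delta_rot":[[0,0,0],[0,0,0],[0,0,0],[0,0,0],[0,0,0]],"fingers":[0,-0.3,-0.6,-0.6,-0.6]}' 35; python3 -m crank '{"linear":[[0,0,0.03],[0,0,0.15],[0,0,0.3],[0,0,0.45],[0,0,0.52]],"delta_rot":[[0,0,0],[0,0,0],[0,0,0],[0,0,0],[0,0,0]],"fingers":[-0.6,-0.6,-0.6,-0.6,-0.6]}'
```

```text
clock: 13.65
position: [0.4747, 0.3989, 0.046]
tool_rot: [3.142, -0.0, 1.57]
force: [-0.1, -0.5, 4.9]
grip_width: 0.03
finger_force: 34.5
clock: 14.15
position: [0.4753, 0.3993, 0.1793]
tool_rot: [3.139, -0.002, 1.57]
force: [-0.5, 0.5, -0.8]
grip_width: 0.0302
finger_force: 34.8
```

Run:
```python
from h import *
t=cam('top'); s=cam('side')
a=np.linspace(0,2*np.pi,72)
def ext(f,c,z): 
    q=np.array([proj(f,[c[0]+.022*np.cos(k),c[1]+.022*np.sin(k),z]) for k in a]); return np.r_[q.min(0),q.max(0)].round(1)
for th in(1.38,1.42,1.46):
    c=door(th,.075,.057); print(th,c.round(4),'t rim',ext(t,c,.04),'bot',ext(t,c,.015),'s rim',ext(s,c,.04),'bot',ext(s,c,.015))
cs=[]
for n,f,(x0,y0,x1,y1) in(('t',t,(388,182,420,216)),('s',s,(305,143,345,183))):
    im=cv2.resize(f['image'][y0:y1,x0:x1],None,fx=10,fy=10,interpolation=cv2.INTER_CUBIC).copy()
    for th,col in((1.38,(255,0,0)),(1.42,(0,255,0)),(1.46,(255,255,0))):
        c=door(th,.075,.057)
        for r in(.022,.0185):
            q=np.array([proj(f,[c[0]+r*np.cos(k),c[1]+r*np.sin(k),.04]) for k in a]); cv2.polylines(im,[((q-[x0,y0]+.5)*10).astype(int)],True,col,1)
    cs.append(cv2.resize(im,(400,400 if n=='s' else 425))[:400])
cv2.imwrite('pics/c5.png',np.hstack(cs)[:,:,::-1])
```

```text
1.38 [ 0.5627 -0.0373] t rim [393.9 190.5 409.9 206.5] bot [392.2 191.  407.9 206.7] s rim [315.5 154.4 331.7 163.9] bot [315.5 161.7 331.5 171.3]
1.42 [ 0.5603 -0.0402] t rim [394.9 191.3 410.9 207.4] bot [393.3 191.8 409.  207.6] s rim [316.6 153.9 332.8 163.3] bot [316.5 161.2 332.5 170.7]
1.46 [ 0.558  -0.0432] t rim [396.  192.2 412.  208.3] bot [394.3 192.7 410.  208.4] s rim [317.6 153.3 333.7 162.8] bot [317.5 160.7 333.5 170.2]
```

View pics/c5.png

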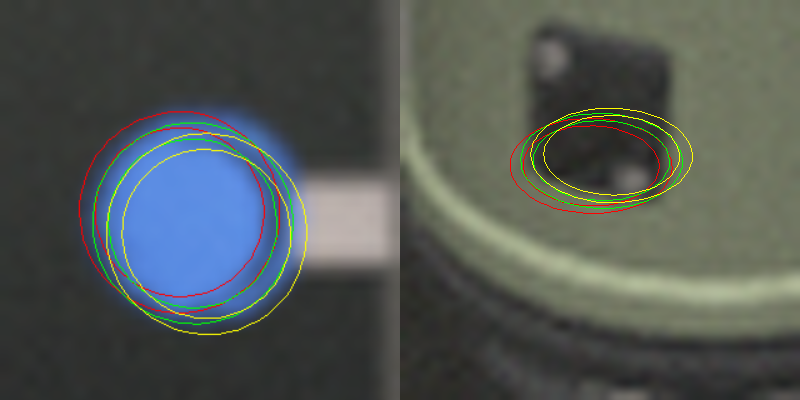

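The top crop shows the cup rim at about (200,218), between the 1.42 and 1.46 rad model circles. In the side view the arm hides it. I'm taking the cup at about (0.5605, -0.042) and moving the bottle over it.

```bash
python3 -m crank '{"linear":[[0.04,-0.15,0],[0.08,-0.33,0],[0.11,-0.51,0],[0.14,-0.7,0],[0.17,-0.883,0]],"delta_rot":[[0,0,0],[0,0,0],[0,0,0],[0,0,0],[0,0,0]],"fingers":[-0.6,-0.6,-0.6,-0.6,-0.6]}';python3 -m crank '{"linear":[[0.04,-0.2,0],[0.08,-0.4,0],[0.12,-0.6,0],[0.15,-0.77,0],[0.17,-0.86,0]],"delta_rot":[[0,0,0],[0,0,0],[0,0,0],[0,0,0],[0,0,0]],"fingers":[-0.6,-0.6,-0.6,-0.6,-0.6]}';python3 -m crank '{"linear":[[0,-0.02,0],[0,-0.02,-0.1],[0,-0.02,-0.2],[0,-0.02,-0.23],[0,-0.02,-0.23]],"delta_rot":[[0,0,0],[0,0,0],[0,0,0],[0,0,0],[0,0,0]],"fingers":[-0.6,-0.6,-0.6,-0.6,-0.6]}'
python3 - <<'E'
from h import *
t=cam('top'); s=cam('side')
cv2.imwrite('pics/c6.png',np.hstack([cv2.resize(f['image'][a:a+60,b:b+60],None,fx=6.5,fy=6.5,interpolation=cv2.INTER_CUBIC) for f,a,b in((t,165,375),(s,125,295))])[:,:,::-1])
E
```

```text
clock: 14.75
position: [0.5166, 0.1762, 0.1751]
tool_rot: [-3.141, 0.001, 1.571]
force: [0.5, 0.2, 0.1]
grip_width: 0.03
finger_force: 34.8
clock: 15.25
position: [0.5591, -0.0412, 0.1753]
tool_rot: [-3.141, 0.001, 1.566]
force: [0.9, 0.1, -0.7]
grip_width: 0.0301
finger_force: 34.8
clock: 15.75
position: [0.5588, -0.0413, 0.1174]
tool_rot: [-3.139, 0.0, 1.571]
force: [0.2, -0.5, 0.0]
grip_width: 0.0298
finger_force: 34.8
```

View pics/c6.png

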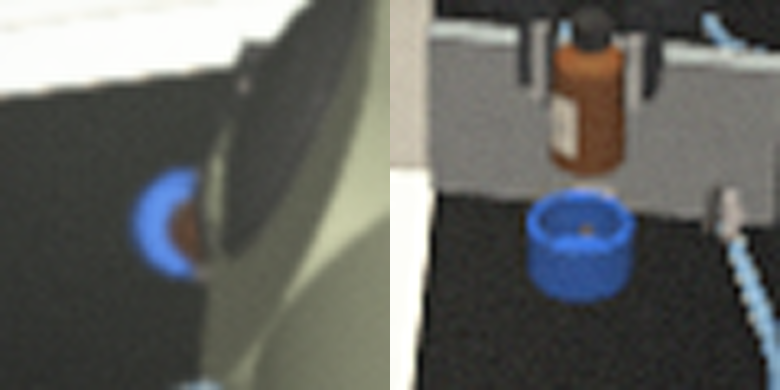

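The side crop shows the bottle hanging upright directly above the blue cup: bottle base centre at about (588,170), rim centre at about (582,219). I'll compute the difference in this one camera.

Run:
```python
from h import *
s=cam('side'); x0,y0=295,125
im=cv2.resize(s['image'][y0:y0+60,x0:x0+60],None,fx=8,fy=8,interpolation=cv2.INTER_LINEAR)
hsv=cv2.cvtColor(im,cv2.COLOR_RGB2HSV)
U=lambda p:(np.array(p)+.5)/8-.5+[x0,y0]
br=cv2.inRange(hsv,(3,100,40),(18,255,255)); bl=cv2.inRange(hsv,(100,120,50),(128,255,255))
def big(m):
    k,l,st,c=cv2.connectedComponentsWithStats(m); i=1+np.argmax(st[1:,4]); return l==i
br,bl=big(br),big(bl)
def rows(m):
    ys=np.where(m.any(1))[0]; return ys.min(),ys.max()
b0,b1=rows(br); c0,c1=rows(bl)
ed=lambda m,y:(np.where(m[y])[0].min(),np.where(m[y])[0].max())
print('bottle top/bot v',U([0,b0])[1],U([0,b1])[1],'edges',[ (U([ed(br,y)[0],y]),U([ed(br,y)[1],y])) for y in (b1-60,b1-40,b1-25)])
print('cup v',U([0,c0])[1],U([0,c1])[1],'edges',[(U([ed(bl,y)[0],y]),U([ed(bl,y)[1],y])) for y in (c0+35,c0+50,c0+65)])
a=np.linspace(0,6.283,90)
def ext(c,r,z): q=np.array([proj(s,[c[0]+r*np.cos(k),c[1]+r*np.sin(k),z]) for k in a]); return np.r_[q.min(0),q.max(0)].round(2)
print('pred bottle base at TCP',ext((.5588,-.0413),.0155,.0714)); print('pred cup at TCP: rim',ext((.5588,-.0413),.022,.04))
print('jac dx',ext((.5598,-.0413),.022,.04)-ext((.5588,-.0413),.022,.04),'dy',ext((.5588,-.0403),.022,.04)-ext((.5588,-.0413),.022,.04))
print(observe()['position'])
```

```text
bottle top/bot v 131.4375 151.0625 edges [(array([323.5625, 143.5625]), array([330.1875, 143.5625])), (array([323.6875, 146.0625]), array([330.1875, 146.0625])), (array([319.9375, 147.9375]), array([330.1875, 147.9375]))]
cup v 154.0625 171.0625 edges [(array([315.4375, 158.4375]), array([332.3125, 158.4375])), (array([315.5625, 160.3125]), array([332.1875, 160.3125])), (array([315.9375, 162.1875]), array([331.6875, 162.1875]))]
pred bottle base at TCP [319.7  145.56 331.27 152.15]
pred cup at TCP: rim [317.18 153.7  333.34 163.16]
jac dx [-0.36 -0.04 -0.36 -0.05] dy [-0.06  0.2  -0.05  0.21]
[ 0.55997803 -0.04163702  0.11917387]
```

```bash
python3 -m crank '{"linear":[[0.008,0.002,0],[0.008,0.002,-0.05],[0.008,0.002,-0.1],[0.008,0.002,-0.13],[0.008,0.002,-0.13]],"delta_rot":[[0,0,0],[0,0,0],[0,0,0],[0,0,0],[0,0,0]],"fingers":[-0.6,-0.6,-0.6,-0.6,-0.6]}';python3 -m crank '{"linear":[[0,0,-0.01],[0,0,-0.02],[0,0,-0.03],[0,0,-0.03]],"delta_rot":[[0,0,0],[0,0,0],[0,0,0],[0,0,0]],"fingers":[-0.6,-0.6,-0.6,-0.6]}'
python3 - <<'E'
from h import *
s=cam('side');x0,y0=295,125
cv2.imwrite('pics/c7.png',cv2.resize(s['image'][y0:y0+60,x0:x0+60],None,fx=8,fy=8,interpolation=cv2.INTER_CUBIC)[:,:,::-1])
E
```

```text
clock: 16.4
position: [0.5608, -0.0414, 0.0843]
tool_rot: [-3.139, 0.0, 1.57]
force: [0.2, -0.5, -0.2]
grip_width: 0.0302
finger_force: 34.8
clock: 16.8
position: [0.5615, -0.0413, 0.0781]
tool_rot: [-3.141, -0.0, 1.57]
force: [-0.3, -0.3, -0.7]
grip_width: 0.0297
finger_force: 34.8
```

View pics/c7.png

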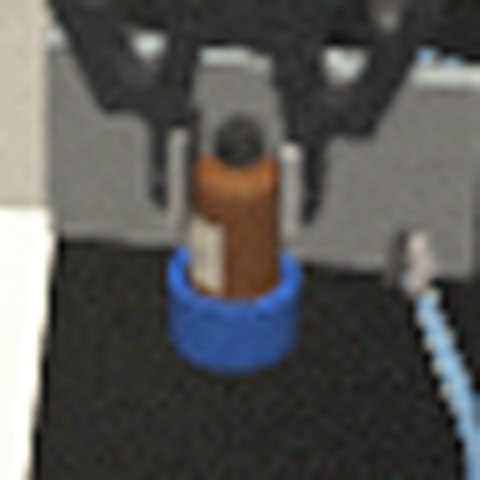

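The bottle is inside the rim with even side gaps (190–278 within 168–302) and no contact force. I'll continue down.

```bash
python3 -m crank '{"linear":[[0,0,-0.012],[0,0,-0.024],[0,0,-0.036],[0,0,-0.045],[0,0,-0.045]],"delta_rot":[[0,0,0],[0,0,0],[0,0,0],[0,0,0],[0,0,0]],"fingers":[-0.6,-0.6,-0.6,-0.6,-0.6]}'; python3 -m crank '{"linear":[[0,0,-0.004],[0,0,-0.008],[0,0,-0.008]],"delta_rot":[[0,0,0],[0,0,0],[0,0,0]],"fingers":[-0.6,-0.6,-0.6]}'
```

```text
clock: 17.35
position: [0.5614, -0.0413, 0.0667]
tool_rot: [-3.141, 0.0, 1.57]
force: [-0.2, -0.7, 0.0]
grip_width: 0.0298
finger_force: 34.8
clock: 17.65
position: [0.5615, -0.0413, 0.065]
tool_rot: [-3.141, -0.0, 1.57]
force: [-0.8, -0.2, -0.4]
grip_width: 0.0296
finger_force: 34.8
```

```bash
python3 -m crank '{"linear":[[0,0,-0.004],[0,0,-0.006],[0,0,-0.006]],"delta_rot":[[0,0,0],[0,0,0],[0,0,0]],"fingers":[-0.6,-0.6,-0.6]}'; python3 -m crank '{"linear":[[0,0,-0.003],[0,0,-0.006],[0,0,-0.006]],"delta_rot":[[0,0,0],[0,0,0],[0,0,0]],"fingers":[-0.6,-0.6,-0.6]}'
```

```text
clock: 17.95
position: [0.5617, -0.0412, 0.0639]
tool_rot: [3.141, -0.0, 1.57]
force: [-1.0, 0.4, 6.5]
grip_width: 0.0298
finger_force: 35.6
clock: 18.25
position: [0.5624, -0.041, 0.0634]
tool_rot: [3.14, -0.001, 1.57]
force: [-4.5, 3.4, 27.7]
grip_width: 0.0299
finger_force: 37.9
```

```bash
python3 -m crank '{"linear":[[0,0,0.006],[0,0,0.006],[0,0,0.006],[0,0,0.006],[0,0,0.006]],"delta_rot":[[0,0,0],[0,0,0],[0,0,0],[0,0,0],[0,0,0]],"fingers":[-0.6,-0.6,-0.2,0.1,0.3]}'; python3 -m crank '{"linear":[[0,0,0],[0,0,0.08],[0,0,0.2],[0,0,0.4],[0,0,0.5]],"delta_rot":[[0,0,0],[0,0,0],[0,0,0],[0,0,0],[0,0,0]],"fingers":[0.3,0.3,0.3,0.3,0.3]}'; python3 -m crank '{"linear":[[0,0.1,0.1],[0,0.3,0.1],[0,0.5,0.1],[0,0.7,0.1],[0,0.7,0.1]],"delta_rot":[[0,0,0],[0,0,0],[0,0,0],[0,0,0],[0,0,0]],"fingers":[0.3,0.3,0.3,0.3,0.3]}'
python3 - <<'E'
from h import *
t=cam('top');s=cam('side')
cv2.imwrite('pics/c8.png',np.hstack([cv2.resize(f['image'][a:a+70,b:b+80],None,fx=5,fy=5,interpolation=cv2.INTER_CUBIC) for f,a,b in((t,165,370),(s,115,285))])[:,:,::-1])
E
```

```text
clock: 18.75
position: [0.5615, -0.0413, 0.0634]
tool_rot: [-3.141, 0.0, 1.57]
force: [-0.2, 0.9, 0.3]
grip_width: 0.0556
finger_force: 0.0
clock: 19.25
position: [0.5622, -0.0418, 0.1917]
tool_rot: [3.139, 0.0, 1.57]
force: [-0.2, -0.1, -0.4]
grip_width: 0.0557
finger_force: 0.0
clock: 19.75
position: [0.5608, 0.1413, 0.2129]
tool_rot: [-3.141, -0.002, 1.579]
force: [0.2, -1.2, -0.7]
grip_width: 0.0553
finger_force: 0.0
```

View pics/c8.png

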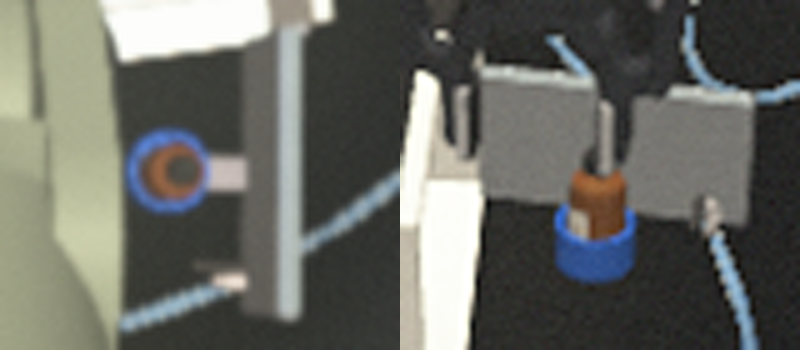

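The bottle stands upright and down in the cup (top crop at (170,170)), the door is still wide open, and the gripper is clear of everything.

```bash
python3 -c "
from workcell import bot
print(bot.job_done())"
```

```text
the job is handed in; nothing more can be done
None
```

I handed the job in at about 20 s: the last pictures show the brown bottle upright in the blue cup, the door wide open at about 1.4 rad and the gripper clear; the hand-in returned no verdict.

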